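# Close the shield cover of a slide-out instrument chassis

## Robot

A 6-joint arm with a two-finger parallel gripper is mounted at the origin on the work surface. World frame = base frame: x ahead of the robot, y to its left, z up, the work surface at z = 0. Lengths are in m, angles in rad, forces in N, time in s.
With the tool pointing down it reaches from about 0.275 to 0.875 m from the base axis. Payload 12.5 kg.
Tool frame: the origin (TCP) lies on the centre line of the jaws, within the pads' length; the fingertips stand r.finger_overhang ahead of it and the grasp point (between the pads) lies 3 mm ahead of it (r.finger_overhang is the distance from the TCP to the fingertips, in m); z points along the fingers, y is the direction in which the jaws open and shut (so a half turn about z gives the same grasp; the last joint's range is limited). The gripper opens to 85 mm and grips with 20 to 120 N. Pads are 22 mm wide; open, the fingers measure 114 mm over their backs; the gripper's body (76 mm by 85 mm) begins 54 mm behind the grasp point. The pads swing forward as they close: fully open they stand 13 mm farther back than shut.
Start: joints at [-1.294, 0.351, 1.652, -0, 1.139, -0.085], TCP at [0.195, -0.514, 0.229] pointing down, gripper open.
Joint ranges: [-2.75, 2.75], [-0.79, 2.1], [0.01, 2.65], [-1.57, 4.71], [0.07, 3.14], [-2.87, 2.87]. Speed limits (rad/s): [2.22, 2.22, 2.79, 3.14, 3.14, 3.14].

## Interface

Orientations are given as a unit quaternion [x, y, z, w].
In Python, from cell import r, optics gives the robot as it stands. The module is installed in compiled form; this text tells all that it offers. Calls block until the motion is done:
- r.move_to(position, orientation): joint-space move of the TCP to a pose.
- r.move_linear(position, rot=None, vel=0.15): straight line of the TCP; rot=None keeps the orientation; vel is the mean speed in m/s.
- r.set_joints(angles): joint-space move.
- r.set_gripper(opening, squeeze=None): opening from 0.0 (shut) to 1.0 (fully open); squeeze is the grip in N (None keeps the last); returns when the fingers have stopped.
- r.sleep(seconds).
- r.inverse_kinematics(position, orientation): joint angles nearest the present ones, or None.
- optics.get_image(name): name is "scene" or "top"; returns a dict with "pixels" (384x512x3 uint8, red, green, blue), "depth" (384x512 float32, m along the optical axis (not along the pixel's ray), 0 where there is no reading), "fx", "fy", "cx", "cy" (pixels), "D" ([k1, k2, p1, p2, k3] as OpenCV has them; the pictures are not rectified), "camera_from_world" (4x4, takes a point from world to camera coordinates). Camera axes: x right, y down, z forward; pixel columns grow to the right and rows downward; lengths in m; the calibration is good to about 2 mm. A picture is of the moment at which its call begins.
A pose or a line that the arm cannot do raises r.PlanningError and nothing moves.
- r.hand_in(): hands the job in, once; it reports no verdict.
Readings, each from a call of its own:
- r.current_t(): time.
- r.current_q(): joint angles.
- r.current_qvel(): joint speeds.
- r.current_effort(): joint torques, N m.
- r.current_tool_pos(): TCP position.
- r.current_ee_rot(): TCP orientation.
- r.current_contact_force(): force on the tool from outside, world axes, zero at the start.
- r.current_torque(): the same for the moment, N m.
- r.current_opening(): opening from 0.0 (shut) to 1.0 (fully open).
Only numpy, scipy, OpenCV 4.12 (cv2) and the standard library are available. Lean on these libraries where they do the work, as an engineer would, in place of code of your own. Each camera call takes 0.05 s, during which the arm holds its last target. There are 200 camera calls.

## Task

Pull the instrument's drawer fully out by its handle and turn the quarter-turn fastener on the cover inside it clockwise until its slot lines up with the two marks on the cover. Only then press the sprung cover down flush onto its frame, and finish while still firmly holding it down. Leave the drawer out, the slot aligned and the things lying around the instrument where they are.

Things in the scene. Friction and masses are not known exactly. Their poses are not given: they have to be found in the camera images.
- instrument: Grey sheet-metal housing of a half-rack instrument, fixed to the bench, 260 wide, 270 deep, 130 mm high. Origin: on the bench under the centre of its front. Its x axis points from the front into the housing (the drawer slides out along -x), y to the left seen from the robot, z up. Its drawer, cover and fastener belong to it.
- chassis (a joint): How far the drawer (white front plate, steel chassis behind it) is pulled out, m: 0 = shut, 0.18 = fully out, at its stop. Starts between 0 and 0.025. Sliding takes 5 to 8 N; it stays where it is left. The front plate is 258 wide, 10 thick, its top edge 126 mm above the bench, its front surface level with the instrument's origin when shut.
- drawer_handle (a point): Middle of the drawer's black bar handle: a level round bar 12 mm thick, 120 mm long across the front plate (along y), its axis 48 mm in front of the front plate (a 42 mm clear gap) and 98 mm above the bench, held by two round stems at its ends; open from above. Axes as the instrument's. Moves with the drawer.
- cover (a joint): How far the aluminium cover in the drawer is pressed down, m: 0 = up, 6 mm proud of its frame on springs and a rubber seal, 0.006 = flush on its frame, at its stop. It moves straight down without tipping wherever pressed, also through its fastener; gives from about 6 N, is fully down at about 11 N, springs up when let go. Plate 170 (along x) by 190 by 4 mm, top 72 mm above the bench when up.
- fastener (a joint): Angle of the quarter-turn fastener, rad: 0 = its slot in line with the two marks, that is, along the drawer's slide; grows as it turns clockwise seen from above. It starts between -1.4 and -0.7, so it needs 0.7 to 1.4 rad clockwise. Stops at -1.5 and 0.5, none at 0; turning takes about 0.08 N m and it stays where it is left.
- fastener_grip (a point): On the fastener's axis, 22 mm above the cover's top (94 mm above the bench, cover up); 95 mm behind the front surface of the drawer's front plate, midway across. A black upright bar 52 long, 14 thick, from 4 to 32 mm above the cover, on a round flange 50 mm across, 4 mm high; a slot 5 mm wide runs along its top. x axis along bar and slot, y across, z up. Moves with drawer and cover.
- front_mark (a point): Centre of the nearer of the two marks: dark flat ribs, 24 by 5 by 1.5 mm, on the cover's top in front of and behind the fastener, 52 mm from its axis; both lie in one line with that axis, along the drawer's slide. Axes as the instrument's. Moves with drawer and cover.
- board: Loose bare circuit board, 100 by 70 mm, 12 mm high with its chips, lying beside the instrument; leave it. Origin: centre of its underside.
- parts_tray: Loose grey tray, 90 by 130 by 30 mm, beside the instrument; leave it. Origin: centre of its underside.
- flux_bottle: Loose white bottle, 40 mm across, 85 mm high, beside the instrument; leave it. Origin: centre of its underside.
- screwdriver: Loose screwdriver lying beside the instrument; leave it. Origin: its underside.

How it is judged:
By the outcome, as a careful person would: the job done as asked, in the order asked, and still so for the second after the job is handed in, while the arm keeps its last pose, push and grip.
It also fails if it takes over 50 s, if anything falls off the work surface, if the arm or the gripper's body presses on something with over 40 N, if the wrist force passes 120 N, or if a joint passes its speed limit or range.

## Working session

There is one attempt and no reset: what is moved stays moved. The work goes in short steps, each a Python script; the robot and the scene stay as the last script left them, time stands still between calls to the robot, and variables do not carry over. Pictures are saved under pics/ and viewed, about 8 in all and at most 12, crops included, and the job is handed in when it is done.

```bash
mkdir -p pics; cat > h.py <<'E'
import numpy as np, cv2
from cell import r, optics
def snap(name, f, crop=None, s=1):
    im=optics.get_image(name); np.save('pics/'+f+'_d.npy',im['depth'])
    p=im['pixels'][:,:,::-1]
    if crop: x0,y0,x1,y1=crop; p=p[y0:y1,x0:x1]
    p=cv2.resize(np.ascontiguousarray(p),None,fx=s,fy=s,interpolation=cv2.INTER_CUBIC)
    cv2.imwrite('pics/'+f+'.png',p); return im
def ray(im,u,v):
    K=np.array([[im['fx'],0,im['cx']],[0,im['fy'],im['cy']],[0,0,1]])
    n=cv2.undistortPoints(np.array([[[u,v]]],float),K,np.array(im['D'],float))[0,0]
    T=np.linalg.inv(im['camera_from_world']); return T[:3,3],T[:3,:3]@np.array([n[0],n[1],1.])
def atz(im,u,v,z):
    o,d=ray(im,u,v); return o+d*(z-o[2])/d[2]
def atd(im,u,v):
    o,d=ray(im,u,v); return o+d*im['depth'][int(round(v)),int(round(u))]
E
python3 - <<'E'
from h import *
for n in ('top','scene'):
    im=snap(n,n+'0',s=1.5); print(n,np.round(np.linalg.inv(im['camera_from_world']),3))
print(r.finger_overhang,r.current_ee_rot())
E
```

```text
top [[-0.012 -0.987  0.157  0.488]
 [-1.     0.01  -0.018 -0.005]
 [ 0.017 -0.157 -0.987  0.872]
 [ 0.     0.     0.     1.   ]]
scene [[-0.587  0.651 -0.481  1.151]
 [ 0.81   0.479 -0.34   0.415]
 [ 0.009 -0.589 -0.808  1.047]
 [ 0.     0.     0.     1.   ]]
0.022 [ 9.83682532e-01  1.79912186e-01 -4.57384097e-05 -5.29656377e-04]
```

View pics/top0.png

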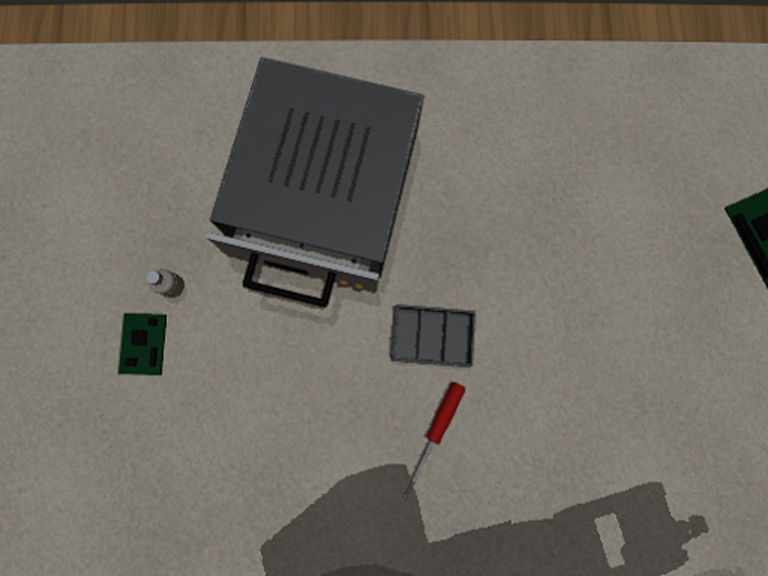

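View pics/scene0.png

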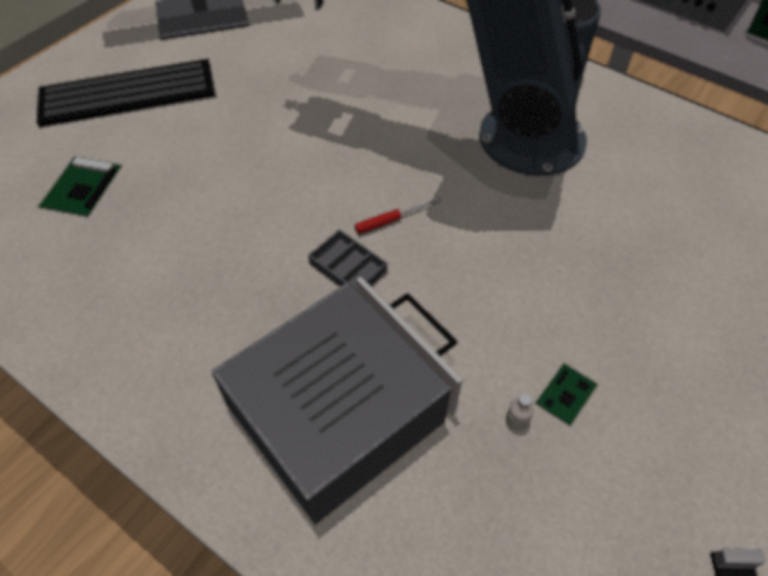

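The top view shows the housing with corners at about (262,58), (423,96) and (211,220), in pixels of the 1.5x picture. The drawer front runs from (208,236) to (378,277), and the handle bar from (246,287) to (326,304). The tray, bottle and board are clear of the handle, with the tray to the right.

```bash
python3 - <<'E'
from h import *
im=snap('top','top1',(130,130,290,220),5)
P=lambda U,V,z: atz(im,(U+.5)/1.5-.5,(V+.5)/1.5-.5,z)
bl,br,fl=P(262,58,.13),P(423,96,.13),P(211,220,.13)
print(bl,br,fl,np.linalg.norm(bl-br),np.linalg.norm(bl-fl))
print('yaw',np.arctan2(*(bl-fl)[[1,0]]),np.arctan2(*(bl-br)[[1,0]])-np.pi/2)
for p in [(160,280),(144,345),(433,335),(445,412),(408,492)]: print(P(*p,0.01))
E
```

```text
[0.97236289 0.1533787  0.13      ] [ 0.90782498 -0.09317636  0.13      ] [0.71423658 0.22116055 0.13      ] 0.2548618008325706 0.2668774408006875
yaw -0.25679420511272977 -0.25601461065411457
[0.64843913 0.3384795  0.01      ]
[0.54108953 0.35904713 0.01      ]
[ 0.55241364 -0.11249126  0.01      ]
[ 0.42852563 -0.1282862   0.01      ]
[ 0.30625752 -0.06619926  0.01      ]
```

View pics/top1.png

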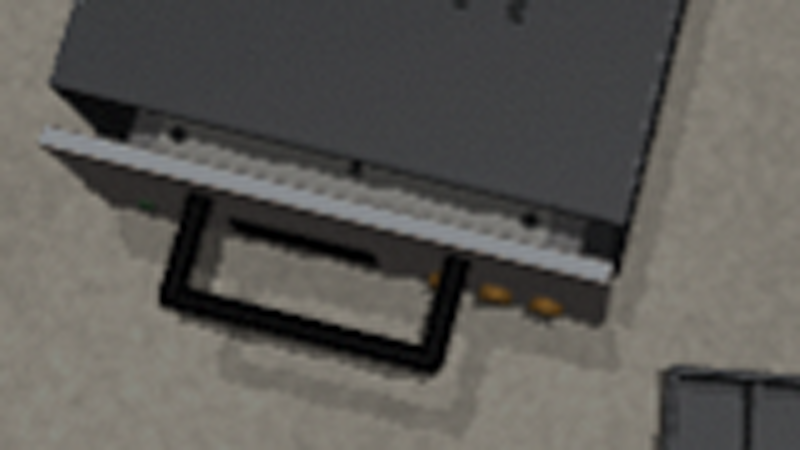

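```bash
cat >> h.py <<'E'
from scipy.spatial.transform import Rotation as R
YAW=-0.256
def down(yaw):  # tool y axis at world angle yaw, tool z down
    y=np.array([np.cos(yaw),np.sin(yaw),0]); z=np.array([0,0,-1.]); return R.from_matrix(np.c_[np.cross(y,z),y,z]).as_quat()
ux=np.array([np.cos(YAW),np.sin(YAW),0])
def best(p,yaws):
    L=[]
    for w in yaws:
        q=r.inverse_kinematics(p,down(w))
        if q is not None: L.append((abs(q[5]),w,np.round(q,2)))
    return sorted(L,key=lambda t:t[0])
E
python3 - <<'E'
from h import *
im=optics.get_image('top')
C=lambda U,V,z: atz(im,130+(U+.5)/5-.5,130+(V+.5)/5-.5,z)
a,b=C(172,297,.101),C(432,360,.101)
h=(a+b)/2; print(a,b,h,np.linalg.norm(a-b),'yaw',np.arctan2(*(a-b)[[1,0]])-np.pi/2)
fl,fr=C(45,145,.126),C(610,275,.126); print(fl,fr,np.linalg.norm(fl-fr),'yaw',np.arctan2(*(fl-fr)[[1,0]])-np.pi/2,(fl+fr)/2-.048*ux)
p=h.copy(); p[2]=.101
L=best(p,[YAW,YAW+np.pi]); print(L)
print(best(p-.17*ux,[YAW,YAW+np.pi]))
w=L[0][1]
r.set_gripper(0.5)
q=p.copy();q[2]=.23
r.move_to(q,down(w)); snap('top','ab',(100,90,356,282),3)
print(r.current_tool_pos(),r.current_t(),w)
E
```

```text
[0.62463305 0.17403837 0.101     ] [0.59518865 0.05835122 0.101     ] [0.60991085 0.11619479 0.101     ] 0.11937541356056776 yaw -0.24922578770207848
[0.68812663 0.22546533 0.126     ] [ 0.62805673 -0.02047272  0.126     ] 0.2531677637837614 yaw -0.239557825794674 [0.61165598 0.11465052 0.126     ]
[(np.float64(0.36929135772155863), -0.256, array([ 0.11,  0.62,  1.56, -0.  ,  0.96,  0.37])), (np.float64(2.772301295868234), 2.885592653589793, array([ 0.11,  0.62,  1.56, -0.  ,  0.96, -2.77]))]
[(np.float64(0.5008697023921074), -0.256, array([ 0.24,  0.4 ,  1.96, -0.  ,  0.78,  0.5 ])), (np.float64(2.6407229511976853), 2.885592653589793, array([ 0.24,  0.4 ,  1.96, -0.  ,  0.78, -2.64]))]
[0.61002062 0.11543693 0.2300077 ] 3.4083 -0.256
```

View pics/ab.png

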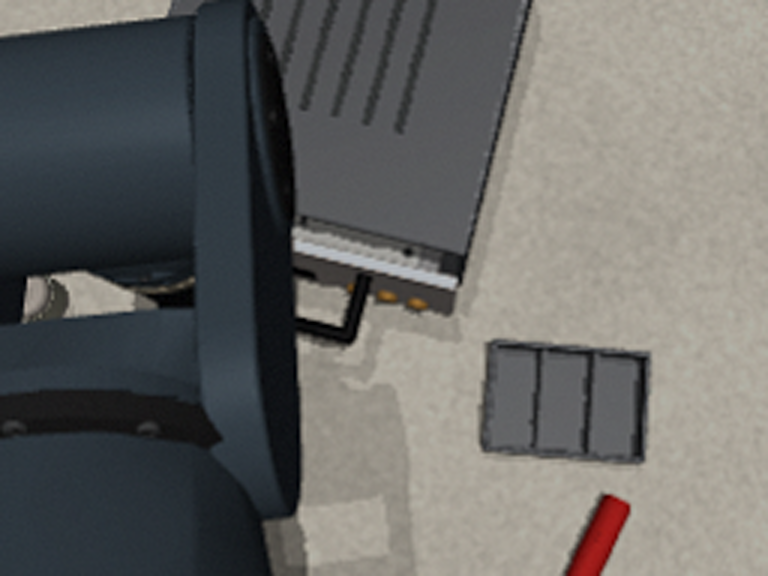

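```bash
sed -i 's/^YAW=.*/YAW=-0.252/' h.py; python3 - <<'E'
from h import *
r.move_linear([.6105,.1160,.101],vel=.1)
print('f',r.current_contact_force())
r.set_gripper(0.0,40); print(r.current_opening(),r.current_contact_force(),r.current_tool_pos())
p0=np.array(r.current_tool_pos()); 
r.move_linear(p0-.135*ux,vel=.08); print(r.current_contact_force(),r.current_t())
for s in np.arange(.139,.19,.004):
    r.move_linear(p0-s*ux,vel=.03); f=np.array(r.current_contact_force())
    print(round(s,3),np.round(f,1),round(float(f@ux),1),np.dot(np.array(r.current_tool_pos())-p0,ux))
    if abs(f@ux)>20: break
print(r.current_opening(),r.current_t())
E
```

```text
f [-0.38132982 -1.48127722 -0.21878701]
0.0030027426207457062 [-3.60783665 -0.6519266   4.7647681 ] [0.61040581 0.1160893  0.10128382]
[ 0.17184962 -0.53427886  0.23739277] 7.175
0.139 [-0.  -0.8  0.6] 0.2 -0.1391459154720675
0.143 [-0.1  0.6  0.3] -0.2 -0.14317327302109767
0.147 [ 0.1  0.3 -0.5] -0.0 -0.14717137157803611
0.151 [-0.5  0.9 -0.4] -0.7 -0.1511751849847671
0.155 [-0.   0.5  0.3] -0.1 -0.1551342570724966
0.159 [-0.  -0.4 -0.3] 0.1 -0.1591491608366876
0.163 [ 0.4 -0.1  0.1] 0.5 -0.16316449781293674
0.167 [-0.3  0.1  0.2] -0.3 -0.167181785389025
0.171 [-0.2 -0.5 -0.7] -0.0 -0.1711629527886185
0.175 [-0.2  0.7  0.5] -0.4 -0.17515476715440317
0.179 [-0.1  0.3 -0.9] -0.1 -0.17916643240822014
0.183 [0.2 0.9 0.5] -0.1 -0.1831543696076269
0.187 [-0.6  0.4 -0.3] -0.7 -0.18716193979301235
0.0012736576788759965 10.8583
```

```bash
python3 - <<'E'
from h import *
p=np.array(r.current_tool_pos()); p[2]=.23; r.move_linear(p)
q=np.array(r.current_q()); q[0]-=.9; r.set_joints(q)
im=snap('top','c',(120,90,320,240),4); print(r.current_t())
E
```

```text
13.4
```

View pics/c.png

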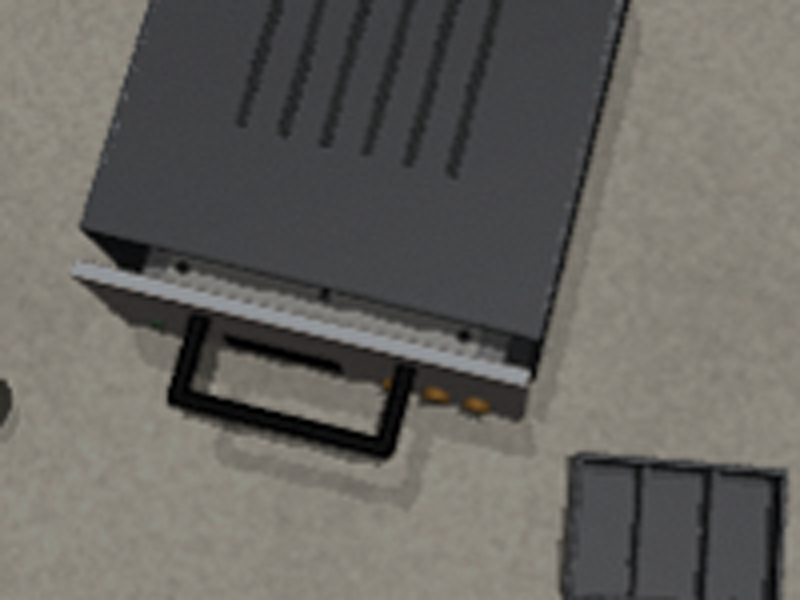

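The drawer hasn't moved: its bar still runs from (180,397) to (388,447) in the crop. I'll check the bar position against the depth readings.

```bash
python3 - <<'E'
from h import *
im=optics.get_image('top')
for U,V in [(180,397),(230,408),(284,421),(340,435),(388,447)]:
    u,v=120+(U+.5)/4-.5,90+(V+.5)/4-.5; print(u,v,'depth',np.round(atd(im,u,v),4),'plane',np.round(atz(im,u,v,.104),4))
s=optics.get_image('scene')
# scene handle: bar ends (408,297)->(454,342) of 1.5x
for U,V in [(409,297),(432,319),(453,341)]:
    u,v=(U+.5)/1.5-.5,(V+.5)/1.5-.5; print('scene',np.round(atd(s,u,v),4),np.round(atz(s,u,v,.104),4))
# all depth points near bar from both cams
for n,im in (('top',im),('scene',s)):
    v,u=np.mgrid[0:384,0:512]
    K=np.array([[im['fx'],0,im['cx']],[0,im['fy'],im['cy']],[0,0,1]])
    nn=cv2.undistortPoints(np.c_[u.ravel(),v.ravel()].astype(float)[:,None],K,np.array(im['D'],float))[:,0]
    d=im['depth'].ravel(); T=np.linalg.inv(im['camera_from_world'])
    P=(np.c_[nn,np.ones(len(nn))]*d[:,None])@T[:3,:3].T+T[:3,3]
    q=(P-[.61,.116,0]); a=q@ux; b=q@np.array([-ux[1],ux[0],0])
    m=(d>0)&(abs(a)<.03)&(abs(b)<.045)&(P[:,2]>.05)&(P[:,2]<.15)
    print(n,m.sum(),np.median(P[m],0),np.median(a[m]),np.percentile(P[m,2],[5,50,95]))
print(r.current_opening())
E
```

```text
164.625 188.875 depth [0.6244 0.172  0.1039] plane [0.6244 0.172  0.104 ]
177.125 191.625 depth [0.6178 0.144  0.105 ] plane [0.6179 0.1442 0.104 ]
190.625 194.875 depth [0.611  0.1148 0.0999] plane [0.6103 0.1142 0.104 ]
204.625 198.375 depth [0.6024 0.0834 0.1025] plane [0.6022 0.0832 0.104 ]
216.625 201.375 depth [0.5956 0.0569 0.1014] plane [0.5953 0.0567 0.104 ]
scene [0.6003 0.0671 0.1056] [0.5994 0.0665 0.104 ]
scene [0.6112 0.1224 0.1001] [0.6134 0.1236 0.104 ]
scene [0.6265 0.1745 0.1001] [0.6287 0.1755 0.104 ]
top 218 [0.60814134 0.1158185  0.10235324] -0.001315325795890148 [0.09845687 0.10235324 0.10511911]
scene 160 [0.61214335 0.11587859 0.10136478] 0.0027036440696294453 [0.09542321 0.10136478 0.10448818]
0.0016302664733443947
```

```bash
python3 - <<'E'
from h import *
r.set_gripper(0.5); print(r.current_opening())
r.move_to([.6105,.1155,.14],down(YAW)); r.move_linear([.6105,.1155,.086],vel=.1)
print('f',r.current_contact_force(),r.current_tool_pos(),R.from_quat(r.current_ee_rot()).as_matrix().round(3).tolist())
snap('scene','d',(200,150,350,260),5)
r.set_gripper(0.0,60); print(r.current_opening(),r.current_contact_force(),r.current_t())
E
```

```text
0.49998138039334616
f [-0.15916891  0.44849652  0.30021553] [0.61083472 0.11540894 0.08641452] [[0.25, 0.968, 0.001], [0.968, -0.25, 0.0], [0.0, 0.001, -1.0]]
0.11338323300068481 [-2.02190738  0.62903366  5.84441262] 16.675
```

View pics/d.png

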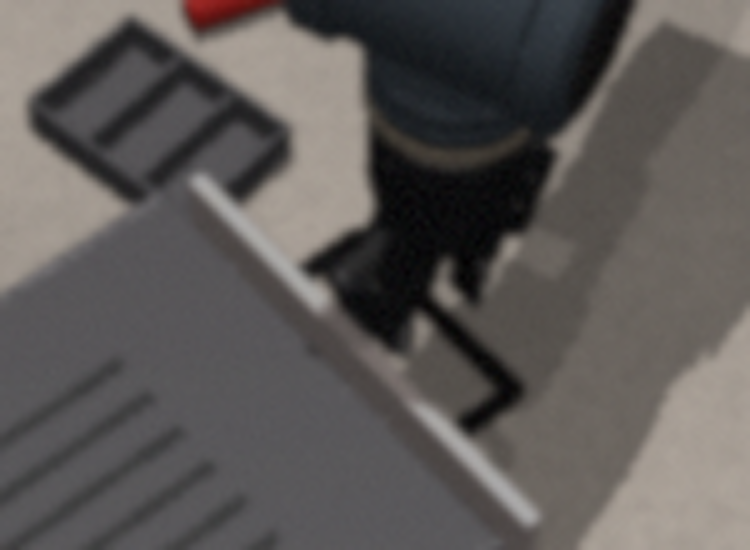

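The fingers straddle the bar and the opening is 0.11, so it's gripped. Pulling now.

```bash
python3 - <<'E'
from h import *
p0=np.array(r.current_tool_pos()); 
r.move_linear(p0-.145*ux,vel=.1); print(r.current_contact_force(),r.current_opening(),r.current_t())
for s in np.arange(.150,.19,.004):
    r.move_linear(p0-s*ux,vel=.04); f=np.array(r.current_contact_force())
    print(round(s,3),np.round(f,1),round(float(f@ux),1),np.dot(np.array(r.current_tool_pos())-p0,ux).round(4),round(r.current_opening(),3))
    if abs(f@ux)>18: break
print(r.current_t(),r.current_tool_pos())
E
```

```text
[ 2.4334506   4.55599076 -3.1831543 ] 0.10885615746415273 18.275
0.15 [ 2.1  4.8 -2.8] 0.8 -0.15 0.109
0.154 [ 1.3  5.5 -2.4] -0.1 -0.1539 0.115
0.158 [ 2.   4.1 -2.2] 0.9 -0.1579 0.112
0.162 [ 2.6  5.2 -2.6] 1.2 -0.1619 0.112
0.166 [ 2.6  5.4 -2.9] 1.1 -0.1659 0.109
0.17 [ 17.   -2.6 -15. ] 17.1 -0.1674 0.112
0.174 [ 37.5 -13.4 -32.5] 39.7 -0.1676 0.112
20.05 [0.44844972 0.1578932  0.0870538 ]
```

```bash
python3 - <<'E'
from h import *
p=np.array(r.current_tool_pos()); 
r.move_linear(p+.0015*ux,vel=.04); print(r.current_contact_force())
r.set_gripper(0.45); r.move_linear([p[0],p[1],.19],vel=.25)
q=np.array(r.current_q()); q[0]-=.75; q[5]-=.3; r.set_joints(q)
im=snap('top','e',(150,130,270,220),6); print(r.current_t())
h=np.array([.4484,.1579,0])
f=h+.143*ux; f[2]=.1
E
```

```text
[ 5.03428044  1.06292099 -6.07378291]
22.7083
```

View pics/e.png

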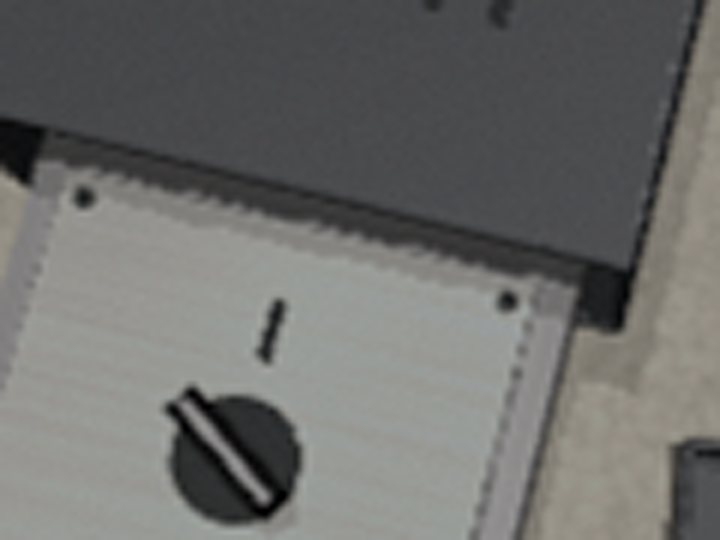

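The slot runs from (180,402) to (268,503), the flange centre is at (236,460), and the rear mark runs from (283,302) to (265,360).

```bash
python3 - <<'E'
from h import *
im=snap('top','f',(150,170,270,260),6)
C=lambda U,V,z: atz(im,150+(U+.5)/6-.5,130+(V+.5)/6-.5,z)
a,b,c=C(180,402,.104),C(268,503,.104),C(236,460,.076)
m1,m2=C(283,302,.0735),C(265,360,.0735)
mid=(a+b)/2; print(a,b,mid,c,np.linalg.norm(a-b)); th=np.arctan2(*(a-b)[[1,0]]); print('bar',th,'mark',np.arctan2(*(m1-m2)[[1,0]]),'rel',th-YAW)
mm=(m1+m2)/2; print('mark-c', mm-c, np.linalg.norm((mm-c)[:2]),np.arctan2(*(mm-c)[[1,0]]))
print('handle-based',np.array([.4484,.1579,0])+.143*ux)
for w in (th+np.pi/2,th-np.pi/2):
    for d in (0,th-YAW):
        q=r.inverse_kinematics([mid[0],mid[1],.1],down(w-d)); print(w-d,None if q is None else np.round(q,2))
E
```

```text
[0.60676119 0.13851528 0.104     ] [0.56909227 0.10568086 0.104     ] [0.58792673 0.12209807 0.104     ] [0.58856931 0.12206648 0.076     ] 0.04997044869206716
bar 0.7169341196479838 mark -0.2848640315735559 rel 0.9689341196479838
mark-c [ 0.0502209 -0.0134507 -0.0025   ] 0.05199096545774955 -0.26168883312307795
handle-based [0.58688344 0.1222442  0.        ]
2.2877304464428803 [ 0.13  0.59  1.62 -0.    0.93 -2.16]
1.3187963267948963 [ 0.13  0.59  1.62 -0.    0.93 -1.19]
-0.8538622071469127 [ 0.13  0.59  1.62 -0.    0.93  0.98]
-1.8227963267948966 [ 0.13  0.59  1.62 -0.    0.93  1.95]
```

View pics/f.png

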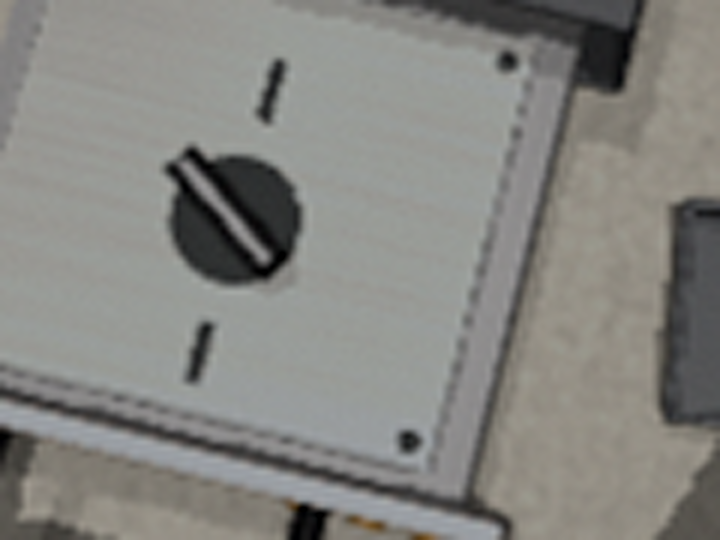

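Both marks are visible, with centres at (273,91) and (200,352). The slot is unchanged.

```bash
python3 - <<'E'
from h import *
im=optics.get_image('top')
C=lambda U,V,z: atz(im,150+(U+.5)/6-.5,170+(V+.5)/6-.5,z)
m1,m2=C(273,91,.0735),C(200,352,.0735); my=np.arctan2(*(m1-m2)[[1,0]]); c=(m1+m2)/2
print('marks',my,c,np.linalg.norm(m1-m2))
my=(my+YAW)/2
th=.717; p=np.array([.5878,.1221,.103]); dn=down(th-np.pi/2)
r.move_to([*p[:2],.15],dn); r.move_linear(p,vel=.1); print(r.current_contact_force())
r.set_gripper(0,60); print(r.current_opening(),r.current_contact_force(),r.current_torque(),r.current_t())
np.save('my.npy',my)
if r.current_opening()>.08:
    q=np.array(r.inverse_kinematics(p,down(my-np.pi/2))); q0=np.array(r.current_q()); print(np.round(q-q0,3))
    r.set_joints(q); print(r.current_opening(),r.current_contact_force(),r.current_torque(),r.current_tool_pos(),r.current_t())
E
```

```text
marks -0.2571977824513098 [0.58879566 0.12215104 0.0735    ] 0.10334440437891042
[0.83030677 0.68046993 0.24621583]
-0.0007565992242028797 [-1.01304874  0.33867646  0.00679526] [-0.02277065 -0.00787759  0.05238308] 25.1917
```

```bash
python3 - <<'E'
from h import *
print(r.current_opening(),r.current_tool_pos())
im=snap('scene','g',(210,130,360,240),5)
def px(P):
    T=im['camera_from_world']; K=np.array([[im['fx'],0,im['cx']],[0,im['fy'],im['cy']],[0,0,1]])
    return (cv2.projectPoints(np.array([P],float),cv2.Rodrigues(T[:3,:3])[0],T[:3,3],K,np.array(im['D'],float))[0][0,0]-[210,130]+.5)*5-.5
for z in (.104,.076,.103,.081,.12): print(z,px([.5878,.1221,z]))
E
```

```text
-0.0007565992242028797 [0.58786173 0.12212506 0.10318655]
0.104 [416.59870855 379.06500877]
0.076 [412.84869038 408.82869373]
0.103 [416.46223289 380.14852637]
0.081 [413.50765325 403.59985484]
0.12 [418.80876235 361.51544118]
```

View pics/g.png

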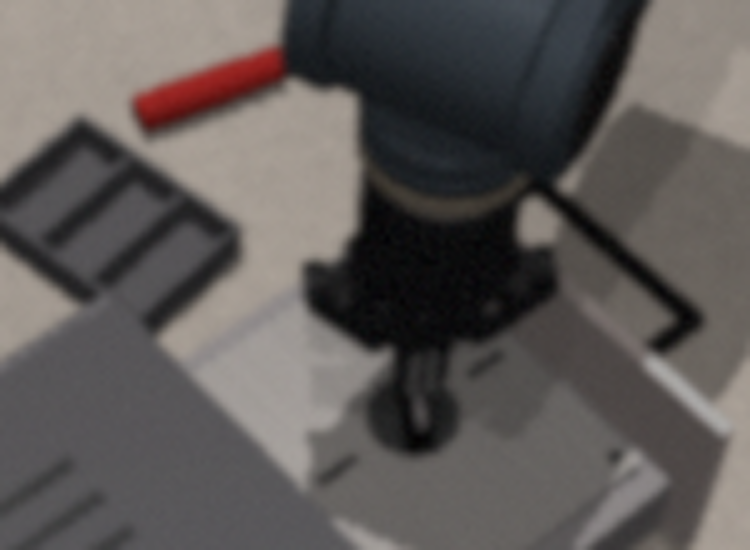

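The shut fingertips sit on or above the fastener bar at about (420,390), so they reach less far than the nominal overhang. I'll find the bar's top with a light touch, then regrip lower.

```bash
python3 - <<'E'
from h import *
p=np.array([.5878,.1221,.103]); t0=r.current_t(); zc=None
f0=r.current_contact_force()[2]
for i in range(1,26):
    p[2]-=.001; r.move_linear(p,vel=.02); f=r.current_contact_force()[2]
    if f-f0>2.5: f=np.mean([r.current_contact_force()[2] for _ in range(5)])
    if f-f0>2.5: zc=p[2]; break
print('zc',zc,f,f0,r.current_tool_pos(),r.current_t()-t0,r.current_t())
E
```

```text
zc 0.10099999999999999 6.681312879261886 0.2303079276979532 [0.58782842 0.12211743 0.10144725] 0.5 25.7417
```

```bash
python3 - <<'E'
from h import *
p=np.array([.5878,.1221,.110]); my=float(np.load('my.npy'))
r.move_linear(p,vel=.1); r.set_gripper(.45)
f0=r.current_contact_force()[2]
for z in (.100,.095,.091,.088,.085,.083):
    p[2]=z; r.move_linear(p,vel=.08); f=r.current_contact_force()[2]
    print(z,round(f-f0,1))
    if abs(f-f0)>4: p[2]+=.003; r.move_linear(p,vel=.05); break
r.set_gripper(0,60); print(r.current_opening(),r.current_contact_force(),r.current_torque(),r.current_t())
if r.current_opening()>.08:
    q=np.array(r.inverse_kinematics(p,down(my-np.pi/2))); q0=np.array(r.current_q()); print(np.round(q-q0,3))
    r.set_joints(q); print(r.current_opening(),r.current_contact_force(),r.current_torque(),r.current_tool_pos(),r.current_t())
E
```

```text
0.1 -0.3
0.095 -0.9
0.091 -0.9
0.088 0.0
0.085 -1.1
0.083 -1.1
0.1452338843904552 [-0.79361722 -2.4671403   3.41625734] [-0.38412244  0.1526554  -0.05415771] 28.3083
[ 0.     0.     0.     0.    -0.     0.972]
0.14320932584461377 [-2.57278104  2.37230009  6.62699186] [ 0.56214147  0.33487794 -0.03709339] [0.58785061 0.12249789 0.08324978] 29.2333
```

```bash
python3 - <<'E'
from h import *
r.set_gripper(.45); r.move_linear([.5878,.1221,.15],vel=.25)
q=np.array(r.current_q()); q[0]-=.6; r.set_joints(q)
snap('top','i',(150,170,270,260),6); print(r.current_t())
E
```

```text
31.4
```

View pics/i.png

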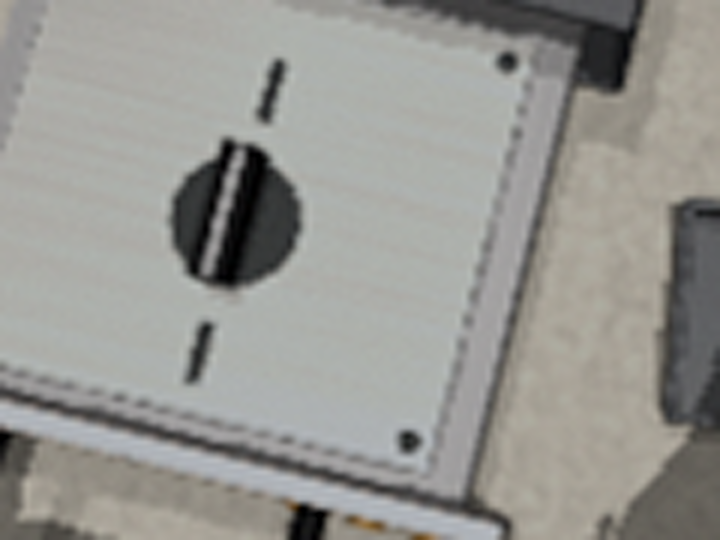

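```bash
python3 - <<'E'
from h import *
g=cv2.cvtColor(cv2.imread('pics/i.png'),cv2.COLOR_BGR2GRAY).astype(float)
im=optics.get_image('top'); C=lambda U,V,z: atz(im,150+(U+.5)/6-.5,170+(V+.5)/6-.5,z)
def centre(rows,lo,hi,z,bright):
    P=[]
    for v in rows:
        c=224-(v-213)*.265 if bright else None
        x=np.arange(lo(v),hi(v)); w=g[v,x]; w=(w-w.min()) if bright else (w.max()-w); w=np.clip(w-.4*w.max(),0,None)
        P.append(C((w*x).sum()/w.sum(),v,z)[:2])
    P=np.array(P); return P
s=centre(range(160,268,3),lambda v:int(224-(v-213)*.25-12),lambda v:int(224-(v-213)*.25+12),.104,True)
m=np.r_[centre(range(66,118,3),lambda v:int(273-(v-91)*.27-18),lambda v:int(273-(v-91)*.27+18),.0735,False),
        centre(range(328,378,3),lambda v:int(200-(v-352)*.27-18),lambda v:int(200-(v-352)*.27+18),.0735,False)]
for n,P in (('slot',s),('marks',m)):
    k=np.polyfit(P[:,0],P[:,1],1); print(n,np.arctan(k[0]),P.mean(0),np.std(P[:,1]-np.polyval(k,P[:,0])))
print(np.load('my.npy'))
E
```

```text
slot -0.25155388741301055 [0.58789324 0.12269991] 0.00016029828277045854
marks -0.25301139401784606 [0.59013492 0.12233731] 0.0001832936447015025
-0.25459889122565493
```

The slot is at -0.252 rad and the marks at -0.253 rad, so they're aligned. Next I press straight down on the fastener's top with the fingers shut.

```bash
python3 - <<'E'
from h import *
my=float(np.load('my.npy')); p=np.array([.5884,.1224,.112])
r.set_gripper(0,60); r.move_to(p,down(my-np.pi/2))
f0=np.mean([r.current_contact_force()[2] for _ in range(5)])
for z in [.103]+list(np.arange(.1015,.080,-.0015)):
    p[2]=z; r.move_linear(p,vel=.03); f=np.mean([r.current_contact_force()[2] for _ in range(5)])-f0
    print(round(z,4),round(f,1),round(r.current_tool_pos()[2],4))
    if f>24: break
r.sleep(.3)
print(r.current_contact_force(),r.current_torque(),r.current_tool_pos(),r.current_opening(),r.current_t())
snap('scene','j',(210,130,360,240),5)
E
```

```text
0.103 -0.4 0.1028
0.1015 4.3 0.1019
0.1 7.8 0.1006
0.0985 7.9 0.0992
0.097 9.7 0.0978
0.0955 10.7 0.0964
0.094 15.3 0.0957
0.0925 25.9 0.0955
[-4.46662135 -4.48610014 25.82815786] [-0.77082961  0.83020483 -0.03581701] [0.59011207 0.12220898 0.0955354 ] -0.0012200894944795445 35.7417
```

View pics/j.png

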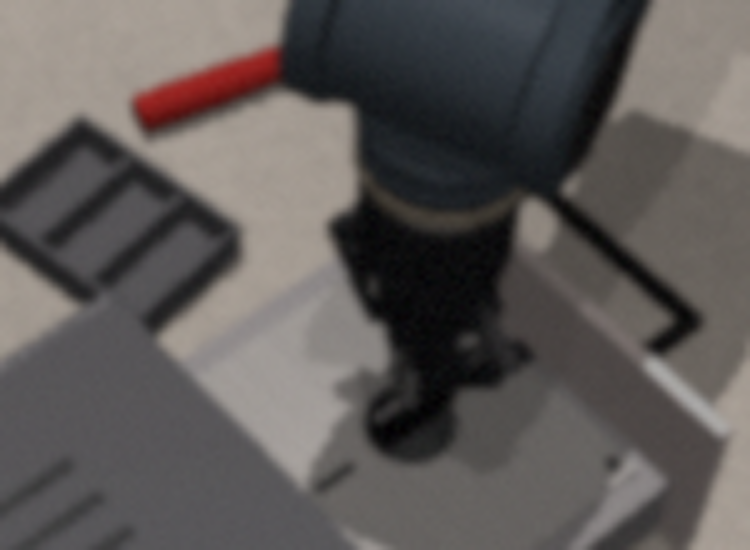

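The scene view shows the tips on the fastener bar at (410,410), with the front plate and handle corner (695,320) where they were. The force went from 6 to 11 N over 6 mm and then rose stiffly, so the cover is on its stop. The tool shifted about 2 mm along x, so I'll check whether the drawer moved with it.

```bash
python3 - <<'E'
import cv2,numpy as np
a,b=[cv2.cvtColor(cv2.imread(f'pics/{n}.png'),cv2.COLOR_BGR2GRAY).astype(np.float32) for n in 'gj']
for n,(x0,y0,x1,y1) in dict(handle=(640,280,740,360),plate=(620,360,750,450),screw=(580,430,690,520),tray=(10,100,250,300),housing=(0,330,280,540)).items():
    T=a[y0+8:y1-8,x0+8:x1-8]; s=b[y0:min(y1,550),x0:min(x1,750)]
    m=cv2.matchTemplate(s,T,cv2.TM_CCOEFF_NORMED); print(n,np.array(cv2.minMaxLoc(m)[3])-8,m.max(), cv2.phaseCorrelate(a[y0:y1,x0:x1],b[y0:y1,x0:x1],cv2.createHanningWindow((min(x1,750)-x0,min(y1,550)-y0),cv2.CV_32F))[0])
E
```

```text
handle [-2  1] 0.99701244 (-0.09803866599435906, 0.1891141350067258)
plate [-1  2] 0.9986695 (0.7192842149730865, -0.03059790486238967)
screw [-2  3] 0.967051 (-0.4481306044692701, 0.008984591422212418)
tray [0 0] 0.9996354 (0.031929567030971384, -0.04776826949127155)
housing [0 0] 0.9984918 (-4.659294292200826, 0.0525948740244786)
```

The drawer was dragged in about 2 mm (handle shifted by (-2,1) px at about 1 px/mm). I'll keep the press and drag it back out to its stop.

```bash
python3 - <<'E'
from h import *
c=np.array([.5884,.1224,.0922]); 
for s in np.arange(.001,.0071,.001):
    r.move_linear(c-s*ux,vel=.03)
    f=np.mean([r.current_contact_force() for _ in range(5)],0); d=(np.array(r.current_tool_pos())-c)
    print(round(s,3),np.round(f,1),'fx',round(float(f@ux),1),'dx mm',np.round(1e3*d@ux,2),np.round(1e3*d,1),'tz',round(r.current_torque()[2],3))
    if f@ux>11 : break
im=snap('scene','k',(210,130,360,240),5)
a,b=[cv2.cvtColor(cv2.imread(f'pics/{n}.png'),cv2.COLOR_BGR2GRAY) for n in 'gk']
for x0,y0,x1,y1 in ((640,280,740,360),(620,360,750,450),(580,430,690,520)):
    m=cv2.matchTemplate(b[y0:y1,x0:x1],a[y0+8:y1-8,x0+8:x1-8],cv2.TM_CCOEFF_NORMED); print(np.array(cv2.minMaxLoc(m)[3])-8)
print(r.current_t())
E
```

```text
0.001 [-1.1 -4.9 25.1] fx 0.1 dx mm 1.57 [ 1.6 -0.1  3.3] tz 0.037
0.002 [ 1.6 -6.2 23.6] fx 3.1 dx mm 1.08 [ 1.1 -0.   3.4] tz -0.026
0.003 [ 2.  -6.6 23.6] fx 3.6 dx mm 0.24 [0.3 0.2 3.4] tz -0.038
0.004 [ 2.3 -6.3 23.3] fx 3.8 dx mm -0.71 [-0.6  0.5  3.4] tz 0.03
0.005 [ 6.5 -7.6 21.5] fx 8.1 dx mm -1.14 [-1.   0.5  3.4] tz -0.024
0.006 [ 9.  -8.3 19.2] fx 10.8 dx mm -1.67 [-1.5  0.8  3.4] tz -0.003
0.007 [ 9.6 -6.5 17. ] fx 10.9 dx mm -2.42 [-2.2  1.1  3.5] tz 0.007
[ 2 -1]
[ 1 -2]
[2 1]
37.5917
```

```bash
python3 - <<'E'
from h import *
c=np.array([.5884,.1224,.0907])-.007*ux
r.move_linear(c,vel=.02); r.sleep(.3)
f=np.mean([r.current_contact_force() for _ in range(5)],0); print(np.round(f,1),f@ux,r.current_tool_pos(),r.current_torque())
im=snap('scene','l',(210,130,360,240),5)
a,b=[cv2.cvtColor(cv2.imread(f'pics/{n}.png'),cv2.COLOR_BGR2GRAY) for n in 'kl']
for x0,y0,x1,y1 in ((640,280,740,360),(620,360,750,450),(580,430,690,520)):
    m=cv2.matchTemplate(b[y0:y1,x0:x1],a[y0+8:y1-8,x0+8:x1-8],cv2.TM_CCOEFF_NORMED); print(np.array(cv2.minMaxLoc(m)[3])-8)
cv2.imwrite('pics/m.png',cv2.resize(np.ascontiguousarray(im['pixels'][190:230,270:330,::-1]),None,fx=13,fy=13,interpolation=cv2.INTER_CUBIC))
print(r.current_t())
E
```

```text
[ 4.2 -8.4 30.6] 6.137233342558013 [0.58639776 0.1235711  0.09546586] [-1.32157733 -0.83993358  0.02140237]
[0 0]
[0 0]
[0 0]
38.1917
```

View pics/m.png

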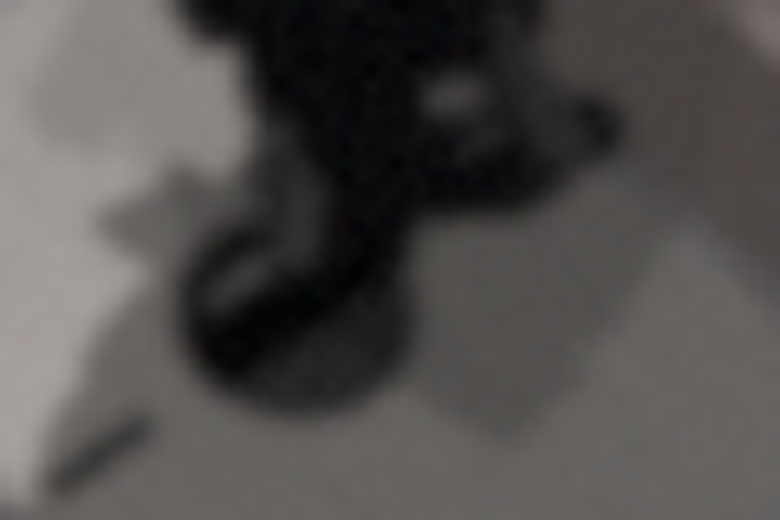

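The bar's lower edge runs from (220,375) to (400,245) and the mark from (55,485) to (150,425), so they're parallel within what this view can resolve. The drawer hasn't moved since it was pulled back out. Handing in.

```bash
python3 -c "
from h import *
r.hand_in(); print(r.current_contact_force(), r.current_tool_pos(), r.current_t())"
```

```text
the job is handed in; nothing more can be done
the job is handed in; nothing more can be done
```

I pulled the drawer out to its stop, turned the fastener about 0.97 rad clockwise to the marks, then pressed the cover down through the fastener. I handed in at about 38 s with the arm still holding it down.

**Last checks**
- **Slot:** before pressing, the top picture put the slot at -0.252 rad and the marks at -0.253 rad, so they lined up. During the press, the fastener looked parallel to the rear mark, but the gripper hid most of it, so that check is coarse.
- **Cover:** the force went from about 6 to 11 N over 6 mm of travel, then rose stiffly, which means the cover was on its stop. I held it with about 30 N.
- **Drawer:** pressing first dragged it in by about 2 mm. I pulled it back out under the press until the outward force rose to 8–11 N. It ended about 2 mm further out than before the press and did not move during the final push. The stop itself was judged from force, not measured.
- **Loose things:** the tray had not moved when I compared pictures at the first press. I did not re-check the bottle, board and screwdriver by measurement, but nothing was commanded near them.

**What went wrong on the way:** the first grasps on the handle and on the fastener both closed above their bars. The fingertips reached about 20 mm less far than the stated overhang. I touched the fastener's top with under 7 N to find the true reach, then gripped lower. That touch and the regrip and turn pushed on the cover with at most about 7 N, less than the 11 N that takes it fully down.

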